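# Fit the snug spacer between fence and sprung jaw of a stringing machine

### The job

Find by trial which of the three aluminium spacers fits snugly in the gap between the blue fence and the sprung jaw of the stringing machine: it must slide in with the jaw pressing on it, neither loose nor so thick that it has to be forced. Leave that one standing upright, flat against the fence, in the middle of the fence's width and fully down on the bed, with the other two standing in the rack. Press gently, move the jaw only with the spacers and never with the gripper, and leave everything else where it is.

Things in the scene. Friction and masses are not known exactly. Their poses are not given: they have to be found in the camera images.
- machine: Racket-stringing machine, fixed: aluminium bed 130 mm (x) by 320 mm (y, -110 to 210), top 20 mm above the table. Origin: on the table below the foot of the fence face. Blue fence block on +y of the gap, sprung steel jaw on -y, on a locked carriage with a small black knob 71 mm above the table. Blue tower from y = 115 mm, up to 205 mm above the table. The gap opens upward.
- fence_foot (a point): Foot of the fence face, on the bed (20 mm above the table), mid-fence. Axes as the machine: +y into the fence, -y across the gap, x along the gap. A spacer goes in from above, thickness along y, flat on the fence: its origin then lies half its thickness to -y of here. Resting gap at the foot: 9 to 17 mm, different every time, not measured.
- fence_top (a point): Middle of the upper edge of the fence face, 46 mm above the bed. The fence is a plain upright block, x +-25 mm, 50 mm thick, 10 mm taller than the jaw, so a spacer held lower than this but above the jaw can be pressed lightly on the fence to find it by feel, then slid down it.
- jaw (a joint): How far the jaw is pushed back from rest, m: 0 at rest, 0.0045 at its hard stop. Spring 0.8 N per mm. Jaw 36 mm tall above the bed, x +-25 mm: lower 24 mm upright, upper 12 mm lean back 8 mm as lead-in. Loose spacer: stays 0. Too thick: stopped 20 mm or more above the bed; push it down with 15 N and it wedges hard. Snug: over half a mm, slides down with about 3 N, at most 12 N.
- rack: Wooden rack block 90 mm (x) by 150 mm (y), 30 mm tall, fixed to the table. Origin: centre of its underside. Three slots, 45 mm (x) by 23 mm (y), 22 mm deep (floor 8 mm above the table), at y = -45, 0 and +45 mm.
- spacer_thin: The thin spacer: plain aluminium plate, 12 mm thick (its y), 40 mm wide (its x), 90 mm tall (its z), square lower edges, dark round mark near the top, about 117 g. Origin: centre of its underside. At the start it stands in one slot of the rack; which slot changes. Grip its two narrow 40 mm apart edges near the top.
- spacer_mid: The mid spacer: plain aluminium plate, 15 mm thick (its y), 40 mm wide (its x), 90 mm tall (its z), square lower edges, dark round mark near the top, about 146 g. Origin: centre of its underside. At the start it stands in one slot of the rack; which slot changes. Grip its two narrow 40 mm apart edges near the top.
- spacer_thick: The thick spacer: plain aluminium plate, 18 mm thick (its y), 40 mm wide (its x), 90 mm tall (its z), square lower edges, dark round mark near the top, about 175 g. Origin: centre of its underside. At the start it stands in one slot of the rack; which slot changes. Grip its two narrow 40 mm apart edges near the top.
- reel: Bystander, leave alone: white string reel, 80 mm across, 36 mm tall, origin under its centre.
- jar: Bystander, leave alone: small jar, 48 mm across, 60 mm tall, origin under its centre.
- driver: Bystander, leave alone: screwdriver lying flat, origin near its middle.
- string_clamp: Bystander, leave alone: steel hand clamp lying flat, 105 by 22 mm, 26 mm tall, origin under its middle.
- mug: Bystander, leave alone: white mug, 80 mm across, 90 mm tall, origin under its centre.
- tape: Bystander, leave alone: grey tape ring, 60 mm across, 20 mm tall, origin under its centre.
- tin: Bystander, leave alone: grey tin, 60 mm across, 80 mm tall, origin under its centre.
Mind the look-alikes: they are no part of the job. Several things have the shape of the rack; the one meant has the colours described above.

How it is judged (in metres and radians):
At the end, for the whole second after the job is handed in: One spacer stands in the gap: within 3 mm of the bed, 12 mm of mid-fence and 2 mm of flat on the fence, tilt under 0.06 rad, jaw pushed back over 0.5 mm. The other two stand in the rack: underside under 16 mm above the table, tilt under 0.3 rad. All at rest (((z of spacer_thin in the frame of fence_foot below 0.003 m and x of spacer_thin in the frame of fence_foot between -0.012 and 0.012 m and y of spacer_thin in the frame of fence_foot between -0.008 and -0.004 m and angle between spacer_thin's own z axis and vertical below 0.06 rad and value of joint jaw above 0.0005 m and z of spacer_mid in the frame of rack between 0 and 0.016 m and x of spacer_mid in the frame of rack between -0.03 and 0.03 m and y of spacer_mid in the frame of rack between -0.065 and 0.065 m and angle between each of spacer_mid, spacer_thick's own z axis and vertical below 0.3 rad and z of spacer_thick in the frame of rack between 0 and 0.016 m and x of spacer_thick in the frame of rack between -0.03 and 0.03 m and y of spacer_thick in the frame of rack between -0.065 and 0.065 m) or (z of spacer_mid in the frame of fence_foot below 0.003 m and x of spacer_mid in the frame of fence_foot between -0.012 and 0.012 m and y of spacer_mid in the frame of fence_foot between -0.0095 and -0.0055 m and angle between spacer_mid's own z axis and vertical below 0.06 rad and value of joint jaw above 0.0005 m and z of spacer_thin in the frame of rack between 0 and 0.016 m and x of spacer_thin in the frame of rack between -0.03 and 0.03 m and y of spacer_thin in the frame of rack between -0.065 and 0.065 m and angle between each of spacer_thin, spacer_thick's own z axis and vertical below 0.3 rad and z of spacer_thick in the frame of rack between 0 and 0.016 m and x of spacer_thick in the frame of rack between -0.03 and 0.03 m and y of spacer_thick in the frame of rack between -0.065 and 0.065 m) or (z of spacer_thick in the frame of fence_foot below 0.003 m and x of spacer_thick in the frame of fence_foot between -0.012 and 0.012 m and y of spacer_thick in the frame of fence_foot between -0.011 and -0.007 m and angle between spacer_thick's own z axis and vertical below 0.06 rad and value of joint jaw above 0.0005 m and z of spacer_thin in the frame of rack between 0 and 0.016 m and x of spacer_thin in the frame of rack between -0.03 and 0.03 m and y of spacer_thin in the frame of rack between -0.065 and 0.065 m and angle between each of spacer_thin, spacer_mid's own z axis and vertical below 0.3 rad and z of spacer_mid in the frame of rack between 0 and 0.016 m and x of spacer_mid in the frame of rack between -0.03 and 0.03 m and y of spacer_mid in the frame of rack between -0.065 and 0.065 m)) and linear speed of each of spacer_thin, spacer_mid, spacer_thick below 0.02 m/s); the robot touches nothing.
It fails at once if a spacer is pressed against the machine with more than 70 N (all its contacts added up) (contact force between any of spacer_thin, spacer_mid, spacer_thick and machine above 70 N).
It fails at once if the gripper itself pushes on the machine or its jaw with more than 8 N (contact force between any of the fingers, the arm and machine above 8 N).
It fails at once if a bystander is moved more than 3 cm (distance of any of reel, jar, driver, string_clamp, mug, tape, tin from where it was at the start of the episode above 0.03 m).
It also fails if it takes over 72 s, if anything falls off the work surface, if the arm or the gripper's body presses on something with over 40 N, if the wrist force passes 120 N, or if a joint passes its speed limit or range.

### The arm

A 6-joint arm with a two-finger parallel gripper is mounted at the origin on the work surface. World frame = base frame: x ahead of the robot, y to its left, z up, the work surface at z = 0. Lengths are in mm, angles in rad, forces in N, time in s.
With the tool pointing down it reaches from about 300 to 775 mm from the base axis. Payload 14.6 kg.
Tool frame: the origin (TCP) lies at the very end of the fingers, on their centre line; the grasp point (between the pads) lies manip.grasp_offset behind it (manip.grasp_offset is the distance from the TCP to the grasp point, in mm); z points along the fingers, y is the direction in which the jaws open and shut (so a half turn about z gives the same grasp; the last joint's range is limited). The gripper opens to 94 mm and grips with 3 to 60 N. Pads are 16 mm wide; open, the fingers measure 119 mm over their backs; the gripper's body (75 mm by 177 mm) begins 78 mm behind the grasp point.
Start: joints at [-1.31, 0.3, 1.521, -0, 1.321, -0.067], TCP at [177.071, -520.706, 205.446] pointing down, gripper open.
Joint ranges: [-3.03, 3.03], [-0.79, 2.21], [0.23, 2.52], [-1.04, 4.18], [0, 3.07], [-2.55, 2.55]. Speed limits (rad/s): [2.22, 2.22, 2.57, 3.14, 3.14, 3.14].

### API

Orientations are given as [roll, pitch, yaw] about the fixed x, y, z axes, in that order (R = Rz(yaw) Ry(pitch) Rx(roll)).
In Python, from cell import manip gives the robot as it stands.
- The arm moves only by the tool send_rows, never from a script. Its argument "commands" is a list of rows, each a list of 2 entries, a list of its own where there are three numbers: the shift along the tool's x, y, z in m, then the turn about the tool's z in rad. A call has exactly 8 rows; each row is the pose to reach, as a shift and turn from the pose commanded when the call began, along the tool's axes at that moment; what a row does not reach only later rows make up. A row lasts 1/12 s, in which the tool goes at most 41.7 mm and 7.16 degrees, less where a joint would pass 70% of its speed; a pose out of reach is approached as far as the arm can. A call with a gripper value outside its range is refused whole. "hand" is the closure, from -1 (fully open) to 1 (shut), so that 0 is half open, set as the call begins (left out, the last holds). The fingers move at their own pace and stop on an object; "force" is the grip in N (left out, the last holds). Time passes only in rows, so rows that repeat a pose let the fingers close, or fill a call up. It gives the time, the measured TCP pose, the force and the opening at its end, in the units of the state.
- manip.read_state(): the state, without advancing time (a new reading comes with each control period).
- manip.camera(name): name is "scene" or "side" or "wrist"; returns the picture (400x640x3 uint8, red, green, blue); there is no depth.
- manip.camera_model(name): a dict with "K" (3x3 intrinsics, pixels), "eye" and "attitude" of the camera in the world; the wrist camera has in their place "mount" (4x4, takes a point from camera to tool coordinates, whose origin is the TCP and whose axes are the flange's). Camera axes: x right, y down, z forward; pixel columns grow to the right and rows downward; lengths in mm; the calibration is good to about 2 mm. A picture is of the moment at which its call begins: read the wrist's pose just before it. camera_model takes no time and is no camera call.
- manip.sign_off(): hands the job in, once; it reports no verdict.
The state is a dict: "clock": time; "joints": joint angles; "qd": joint speeds; "effort": joint torques, N m; "eef_pos": TCP position; "eef_rot": TCP orientation; "wrist_force": force on the tool from outside, world axes, zero at the start; "moment": the same for the moment, N m; "finger_gap": finger opening in mm.
Only numpy, scipy, OpenCV 4.12 (cv2) and the standard library are available. Lean on these libraries where they do the work, as an engineer would, in place of code of your own. Each camera call takes 0.05 s, during which the arm holds its last target.

## Working session

There is one attempt and no reset: what is moved stays moved. The work goes in short steps, Python scripts to look and compute and a tool call to move; the robot and the scene stay as the last step left them, time stands still between calls to the robot, and variables do not carry over. Pictures are saved under pics/ and viewed, and the job is handed in when it is done.

Besides the shell and the picture viewer there is one more tool, called after "Request:" in YAML: its name, and indented under it one key for each argument. send_rows: Moves the arm, as the interface text tells. Its arguments: {"type":"object","properties":{"commands":{"type":"array","items":{"type":"array"}},"hand":{"type":"number"},"force":{"type":"number"}},"required":["commands"]}

```bash
ls; mkdir -p pics; python3 - <<'E'
from cell import manip
import cv2
print(manip.read_state(), manip.grasp_offset)
for n in ["scene","side","wrist"]:
    print(n,manip.camera_model(n))
for n in ["scene","side","wrist"]:
    cv2.imwrite(f"pics/{n}0.png",manip.camera(n)[:,:,::-1])
E
```

```text
pics
{'clock': 0.0, 'joints': array([-1.30958375e+00,  3.00451624e-01,  1.52159362e+00, -1.22002052e-05,
        1.32071435e+00, -6.66122584e-02]), 'qd': array([-0.00019196, -0.00026977, -0.00101373, -0.00051579, -0.00136887,
       -0.00082013]), 'effort': array([ 1.71060805e-03, -5.31811416e+01, -3.52743316e+01,  7.09033641e-02,
        2.43273930e-02, -7.51823836e-05]), 'eef_pos': array([ 177.00880245, -520.45030639,  204.89171624]), 'eef_rot': array([-3.14042752e+00, -6.58836973e-05,  3.27827820e-01]), 'wrist_force': array([ 0.47862872, -0.22667493,  0.83693093]), 'moment': array([-0.04629656,  0.02484368,  0.03524046]), 'finger_gap': 94.2721565273451} 18.8
scene {'K': array([[396.22126664,   0.        , 310.53086055],
       [  0.        , 396.22126664, 198.56607138],
       [  0.        ,   0.        ,   1.        ]]), 'eye': array([1042.13406001, -277.43423638,  868.26547981]), 'attitude': array([-2.55135355,  0.00289232,  1.15780253])}
side {'K': array([[518.55372795,   0.        , 315.10694846],
       [  0.        , 518.55372795, 202.0779315 ],
       [  0.        ,   0.        ,   1.        ]]), 'eye': array([216.06259884, 959.50317014, 716.82523028]), 'attitude': array([-2.10072423,  0.02673904, -2.82284375])}
wrist {'K': array([[340.61099151,   0.        , 314.89493949],
       [  0.        , 340.61099151, 201.59035555],
       [  0.        ,   0.        ,   1.        ]]), 'mount': array([[-9.76797568e-05, -9.64853747e-01, -2.62787436e-01,
         7.65174827e+01],
       [ 9.99999948e-01, -1.35917477e-05, -3.21802687e-04,
        -7.93015230e-02],
       [ 3.06920788e-04, -2.62787454e-01,  9.64853699e-01,
        -1.79434044e+02],
       [ 0.00000000e+00,  0.00000000e+00,  0.00000000e+00,
         1.00000000e+00]])}
```

View pics/scene0.png

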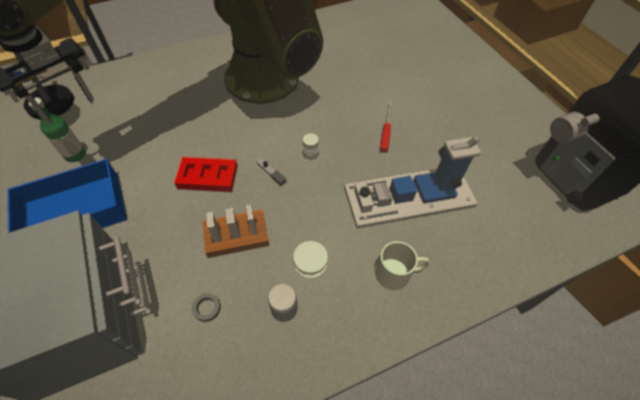

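View pics/side0.png

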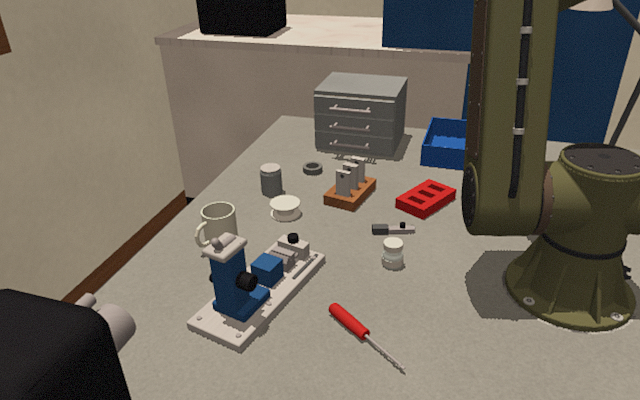

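View pics/wrist0.png

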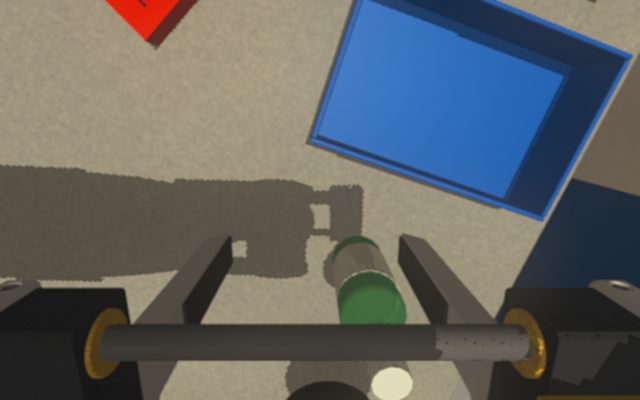

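```bash
cat > h.py <<'E'
import numpy as np, cv2
from scipy.spatial.transform import Rotation as Ro
from cell import manip
def cam(n, st=None):
    m=manip.camera_model(n); K=m["K"]
    if n=="wrist":
        st=st or manip.read_state()
        R=Ro.from_euler('xyz',st["eef_rot"]).as_matrix(); M=m["mount"]
        return K,R@M[:3,:3],R@M[:3,3]+st["eef_pos"]
    return K,Ro.from_euler('xyz',m["attitude"]).as_matrix(),m["eye"]
def ray(c,uv):
    K,R,e=c; d=R@np.linalg.solve(K,np.array([uv[0],uv[1],1.])); return e,d/np.linalg.norm(d)
def onz(c,uv,z):
    e,d=ray(c,uv); return e+d*(z-e[2])/d[2]
def proj(c,P):
    K,R,e=c; p=K@(R.T@(np.asarray(P,float)-e)); return p[:2]/p[2]
def tri(c1,u1,c2,u2):
    e1,d1=ray(c1,u1);e2,d2=ray(c2,u2)
    A=np.stack([d1,-d2],1); t=np.linalg.lstsq(A,e2-e1,rcond=None)[0]
    a=e1+d1*t[0];b=e2+d2*t[1]; return (a+b)/2,np.linalg.norm(a-b)
def snap(n,name):
    st=manip.read_state(); im=manip.camera(n)[:,:,::-1].copy(); cv2.imwrite("pics/"+name+".png",im); np.save("pics/"+name+".npy",np.array([*st["eef_pos"],*st["eef_rot"]])); return im,st
E
python3 - <<'E'
import cv2
a=cv2.imread("pics/scene0.png");b=cv2.imread("pics/side0.png")
f=lambda im,x,y,w,h,s:cv2.resize(im[y:y+h,x:x+w],None,fx=s,fy=s,interpolation=cv2.INTER_CUBIC)
cv2.imwrite("pics/c1.png",f(a,195,150,90,110,5));cv2.imwrite("pics/c2.png",f(a,335,130,150,100,5))
cv2.imwrite("pics/c3.png",f(b,315,150,80,70,8));cv2.imwrite("pics/c4.png",f(b,180,220,150,130,4))
E
```

```text
(no output)
```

View pics/c1.png

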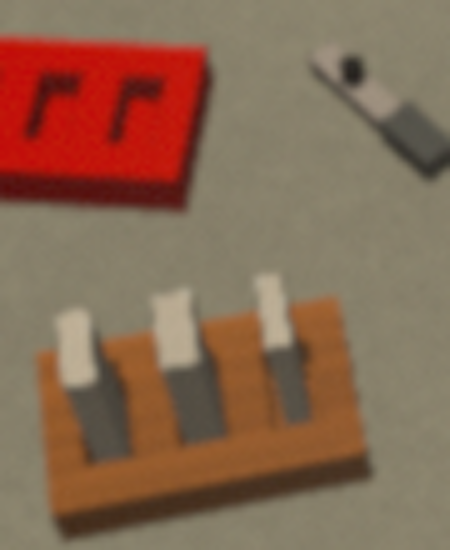

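View pics/c2.png

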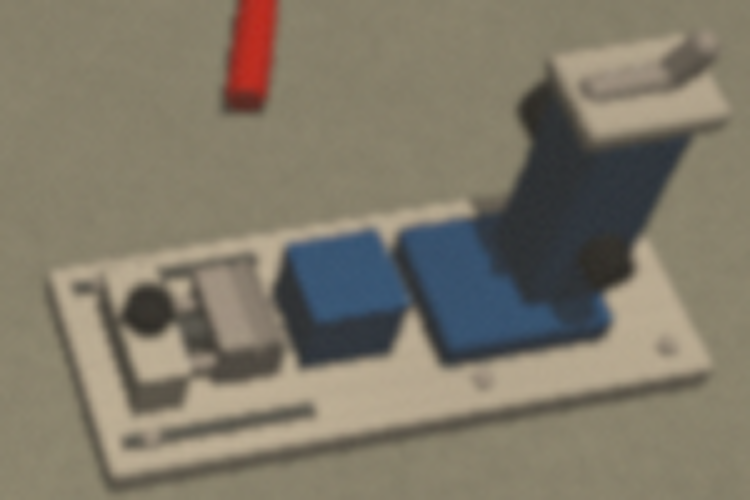

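View pics/c3.png

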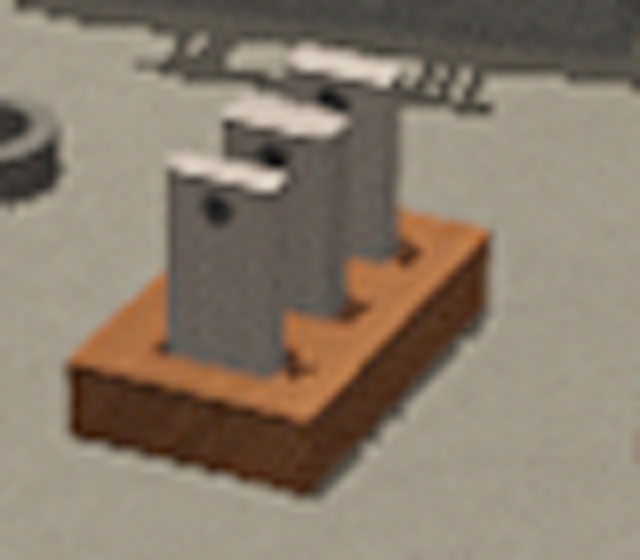

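View pics/c4.png

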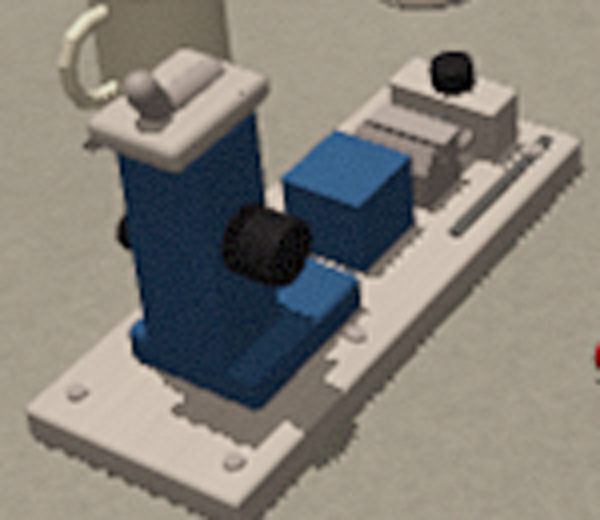

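```bash
python3 - <<'E'
from h import *
c=cam("scene"); np.set_printoptions(precision=1,suppress=True)
print("rack");[print(onz(c,p,30)) for p in [(203,220.4),(262.6,209.4),(268.6,241.6),(206.6,253.4)]]
print("bed");[print(onz(c,p,20)) for p in [(345,184),(357.6,225.6),(477.4,203.6)]]
print("fence top z66 c2");[print(onz(c,(335+x/5,130+y/5),66)) for x,y in [(285,240),(375,230),(410,300),(300,322)]]
print("sp tops z98");[print(onz(c,(195+x/5,150+y/5),98)) for x,y in [(75,350),(176,328),(273,311)]]
s=cam("side")
print("rack side");[print(onz(s,(315+x/8,150+y/8),30)) for x,y in [(70,368),(310,420),(490,235)]]
print("fence side");[print(onz(s,(180+x/4,220+y/4),66)) for x,y in [(285,182),(340,133),(412,162),(362,208)]]
print("sp side");[print(onz(s,(315+x/8,150+y/8),98)) for x,y in [(228,174),(285,120),(344,68)]]
E
```

```text
rack
[ 479.4 -322.1   30. ]
[ 508.4 -177.1   30. ]
[ 599.3 -194.8   30. ]
[ 570.1 -337.9   30. ]
bed
[515.   50.3  20. ]
[640.8  22.3  20. ]
[706.5 331.8  20. ]
fence top z66 c2
[574.6 149.3  66. ]
[587.5 194.2  66. ]
[631.7 187.1  66. ]
[621.2 130.7  66. ]
sp tops z98
[ 530.4 -303.7   98. ]
[ 537.7 -258.4   98. ]
[ 546.8 -215.1   98. ]
rack side
[ 588.8 -185.3   30. ]
[ 503.2 -173.6   30. ]
[ 474.7 -315.    30. ]
fence side
[626.8 191.4  66. ]
[616.3 143.7  66. ]
[569.9 157.   66. ]
[580.2 200.2  66. ]
sp side
[ 540.5 -207.9   98. ]
[ 532.8 -251.1   98. ]
[ 523.6 -295.2   98. ]
```

```bash
python3 - <<'E'
from h import *
c=cam("scene"); s=cam("side");np.set_printoptions(precision=0,suppress=True)
print(onz(c,(145,350),0),onz(s,(316,147),0),onz(s,(403,155),0))
print(tri(c,(95,217),s,(407,77)), tri(c,(135,340),s,(316,93)))
E
```

```text
[ 719. -519.    0.] [ 729. -543.    0.] [ 440. -556.    0.]
(array([ 470., -519.,  231.]), np.float64(89.8497969012228)) (array([ 736., -496.,  185.]), np.float64(60.08827676980383))
```

Request:
send_rows:
  commands:
    - [[0.04,-0.012,0],-0.12]
    - [[0.08,-0.025,0],-0.24]
    - [[0.12,-0.037,0],-0.36]
    - [[0.16,-0.05,0],-0.48]
    - [[0.2,-0.062,0],-0.6]
    - [[0.24,-0.075,0],-0.72]
    - [[0.28,-0.087,0],-0.84]
    - [[0.32,-0.1,0],-0.96]
  hand: -1

```text
clock: 0.82
eef_pos: [447.7, -322.6, 205.4]
eef_rot: [-3.141, -0.0, 1.294]
wrist_force: [0.6, -0.7, -0.7]
finger_gap: 94.0
```

Request:
send_rows:
  commands:
    - [[0.03,0.023,0],-0.03]
    - [[0.06,0.046,0],-0.07]
    - [[0.088,0.068,0],-0.07]
    - [[0.088,0.068,0],-0.07]
    - [[0.088,0.068,0],-0.07]
    - [[0.088,0.068,0],-0.07]
    - [[0.088,0.068,0],-0.07]
    - [[0.088,0.068,0],-0.07]

```text
clock: 1.48
eef_pos: [535.4, -259.5, 205.6]
eef_rot: [3.142, 0.0, 1.356]
wrist_force: [1.0, -0.0, -0.3]
finger_gap: 94.1
```

```bash
python3 - <<'E'
from h import *
im,st=snap("wrist","w1"); print(st["clock"],st["eef_pos"],st["eef_rot"])
E
```

```text
1.4833 [ 535.42420353 -259.51554812  205.59921172] [3.14152307e+00 1.13198361e-04 1.35626995e+00]
```

View pics/w1.png

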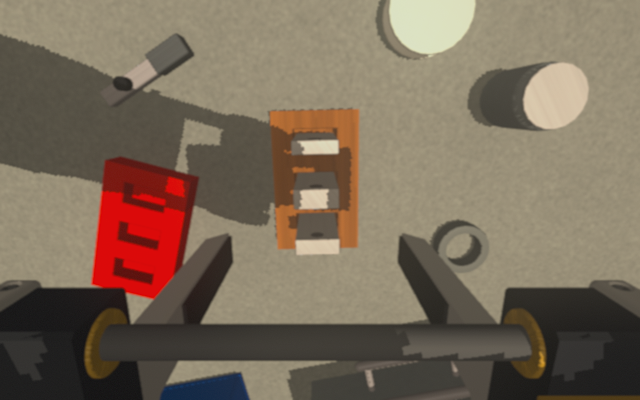

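```bash
cat >> h.py <<'E'
def camfile(name):
    a=np.load("pics/"+name+".npy"); return cam("wrist",{"eef_pos":a[:3],"eef_rot":a[3:]})
def tops(im,c,z,box,lo=150):
    x0,y0,x1,y1=box; hsv=cv2.cvtColor(im,cv2.COLOR_BGR2HSV)
    m=((hsv[:,:,2]>lo)&(hsv[:,:,1]<75)).astype(np.uint8); k=np.zeros_like(m);k[y0:y1,x0:x1]=m[y0:y1,x0:x1]
    for q in cv2.findContours(k,cv2.RETR_EXTERNAL,cv2.CHAIN_APPROX_NONE)[0]:
        if cv2.contourArea(q)<60: continue
        P=np.array([onz(c,p,z)[:2] for p in q[:,0]],np.float32); (cx,cy),(w,h),a=cv2.minAreaRect(P)
        print("px",q[:,0].mean(0).round(),"ctr",round(cx,1),round(cy,1),"wh",round(w,1),round(h,1),"ang",round(a,1))
E
python3 - <<'E'
from h import *
im=cv2.imread("pics/w1.png"); c=camfile("w1")
tops(im,c,98,(280,120,350,260))
hsv=cv2.cvtColor(im,cv2.COLOR_BGR2HSV)
m=((hsv[:,:,0]>5)&(hsv[:,:,0]<18)&(hsv[:,:,1]>120)).astype(np.uint8); m[:,:250]=0;m[260:]=0;m[:,380:]=0
pts=np.argwhere(m)[:,::-1]; P=np.array([onz(c,p,30)[:2] for p in pts],np.float32); print(cv2.minAreaRect(P))
for p in [(295,240),(341,240),(291,196),(316,245),(316,201),(316,146)]: print(p,im[p[1],p[0]])
cv2.imwrite("pics/w1c.png",cv2.resize(im[100:265,255:375],None,fx=4.5,fy=3.6*1.25,interpolation=cv2.INTER_CUBIC)[:600])
E
```

```text
px [313. 251.] ctr 525.2 -304.7 wh 19.6 63.2 ang 77.7
px [314. 199.] ctr 534.5 -258.1 wh 17.1 25.4 ang 77.7
px [319. 146.] ctr 547.8 -215.3 wh 11.7 33.3 ang 78.7
((536.4534912109375, -258.672119140625), (149.91015625, 90.1160888671875), 79.08456420898438)
(295, 240) [103 131 170]
(341, 240) [ 55 105 170]
(291, 196) [ 40  66 101]
(316, 245) [170 198 216]
(316, 201) [172 201 218]
(316, 146) [180 209 221]
```

```bash
python3 -c "
import cv2;im=cv2.imread('pics/w1.png');cv2.imwrite('pics/w1d.png',cv2.resize(im[105:260,255:375],None,fx=3.8,fy=3.8,interpolation=2))"
```

```text
(no output)
```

View pics/w1d.png

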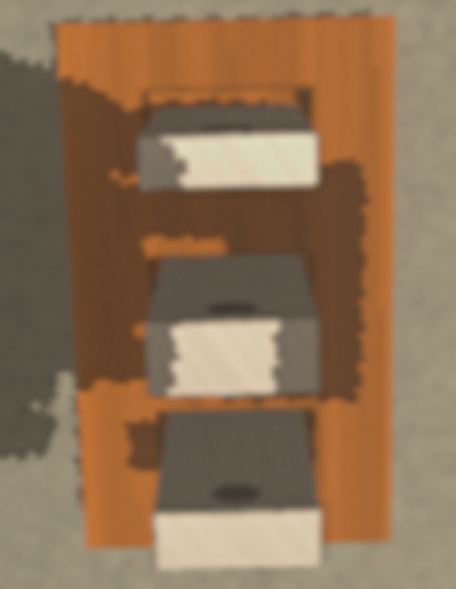

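```bash
cat >> h.py <<'E'
def delta(target,yaw=None):
    st=manip.read_state(); y=st["eef_rot"][2]; d=np.asarray(target)-st["eef_pos"]
    R=Ro.from_euler('xyz',st["eef_rot"]).as_matrix(); print("tcp",st["eef_pos"].round(1),"yaw",round(y,4),"shift",(R.T@d).round(2),"turn",None if yaw is None else round(y-yaw,4))
E
python3 - <<'E'
from h import *
c=camfile("w1"); np.set_printoptions(precision=1,suppress=True)
for n,(x0,x1,y0,y1) in dict(A=(155,321,510,568),B=(146,319,320,395),C=(138,319,132,187)).items():
    q=[onz(c,(254.6+x/3.8,104.6+y/3.8),98)[:2] for x,y in [(x0,y1),(x1,y1),(x1,y0),(x0,y0)]]
    q=np.array(q); v=q[1]-q[0]; print(n,q.mean(0),np.linalg.norm(v),np.linalg.norm(q[2]-q[1]),np.degrees(np.arctan2(v[1],v[0])))
    delta([*q.mean(0),66],1.375)
E
```

```text
A [ 528.2 -302.7] 39.83018603246568 14.871258025175424 -12.316618029841344
tcp [ 535.5 -259.5  205.6] yaw 1.3564 shift [-43.8   2.  139.6] turn -0.0186
B [ 536.4 -258.7] 39.98791814631715 17.79083553716262 -12.310030602815182
tcp [ 535.5 -259.5  205.6] yaw 1.3564 shift [  0.9   0.7 139.6] turn -0.0186
C [ 545.1 -214.5] 40.07088212205358 12.02436108189523 -12.302722840536067
tcp [ 535.5 -259.5  205.6] yaw 1.3564 shift [ 46.   -0.2 139.6] turn -0.0186
```

Request:
send_rows:
  commands:
    - [[-0.03,0.001,0.01],-0.018]
    - [[-0.044,0.002,0.04],-0.018]
    - [[-0.044,0.002,0.075],-0.018]
    - [[-0.044,0.002,0.11],-0.018]
    - [[-0.044,0.002,0.13],-0.018]
    - [[-0.044,0.002,0.14],-0.018]
    - [[-0.044,0.002,0.14],-0.018]
    - [[-0.044,0.002,0.14],-0.018]

```text
clock: 2.2
eef_pos: [529.0, -302.6, 66.5]
eef_rot: [3.141, 0.0, 1.375]
wrist_force: [1.4, -0.1, 0.7]
finger_gap: 93.8
```

Request:
send_rows:
  commands:
    - [[0,0,0],0]
    - [[0,0,0],0]
    - [[0,0,0],0]
    - [[0,0,0],0]
    - [[0,0,0],0]
    - [[0,0,0],0]
    - [[0,0,0],0]
    - [[0,0,0],0]
  hand: 1
  force: 30

```text
clock: 2.87
eef_pos: [528.8, -302.1, 65.5]
eef_rot: [-3.142, -0.0, 1.376]
wrist_force: [0.2, 0.2, -0.2]
finger_gap: 44.0
```

Request:
send_rows:
  commands:
    - [[0,0,0],0]
    - [[0,0,0],0]
    - [[0,0,0],0]
    - [[0,0,0],0]
    - [[0,0,-0.01],0]
    - [[0,0,-0.04],0]
    - [[0,0,-0.08],0]
    - [[0,0,-0.12],0]

```text
clock: 3.53
eef_pos: [528.3, -301.7, 187.1]
eef_rot: [-3.14, -0.001, 1.376]
wrist_force: [0.9, 0.2, -1.1]
finger_gap: 40.0
```

Request:
send_rows:
  commands:
    - [[0.03,-0.002,0],0]
    - [[0.07,-0.004,0],0]
    - [[0.11,-0.006,0],0]
    - [[0.15,-0.008,0],0]
    - [[0.19,-0.01,0],0]
    - [[0.23,-0.012,0],0]
    - [[0.27,-0.014,0],0]
    - [[0.31,-0.016,0],0]

```text
clock: 4.2
eef_pos: [573.1, 7.1, 186.3]
eef_rot: [3.141, -0.0, 1.376]
wrist_force: [0.4, 0.0, -1.2]
finger_gap: 40.2
```

Request:
send_rows:
  commands:
    - [[0.02,0,0],0]
    - [[0.02,0,0],0]
    - [[0.02,0,0],0]
    - [[0.02,0,0],0]
    - [[0.02,0,0],0]
    - [[0.02,0,0],0]
    - [[0.02,0,0],0]
    - [[0.02,0,0],0]

```text
clock: 4.87
eef_pos: [577.0, 24.2, 185.5]
eef_rot: [-3.142, -0.0, 1.375]
wrist_force: [-0.2, -0.6, -1.1]
finger_gap: 39.9
```

```bash
python3 - <<'E'
from h import *
im,st=snap("wrist","w2"); print(st["clock"],st["eef_pos"],st["eef_rot"],st["wrist_force"])
E
```

```text
4.8667 [577.00586508  24.15634899 185.49209917] [-3.14155654e+00 -2.04936183e-06  1.37485677e+00] [-0.16407484 -0.5961496  -1.14169101]
```

View pics/w2.png

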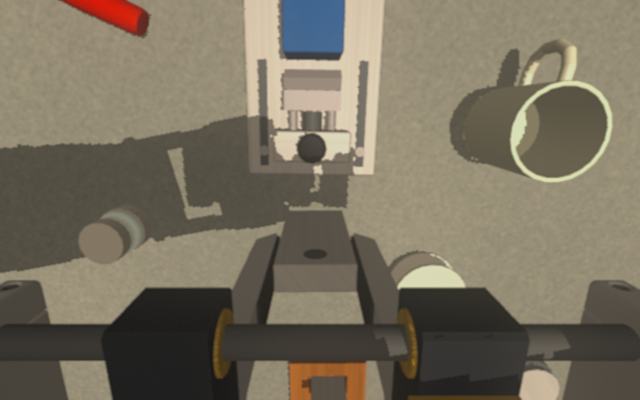

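```bash
python3 - <<'E'
import cv2
im=cv2.imread("pics/w2.png"); cv2.imwrite("pics/w2c.png",cv2.resize(im[0:180,240:390],None,fx=3.3,fy=3.3,interpolation=cv2.INTER_CUBIC))
E
```

```text
(no output)
```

View pics/w2c.png

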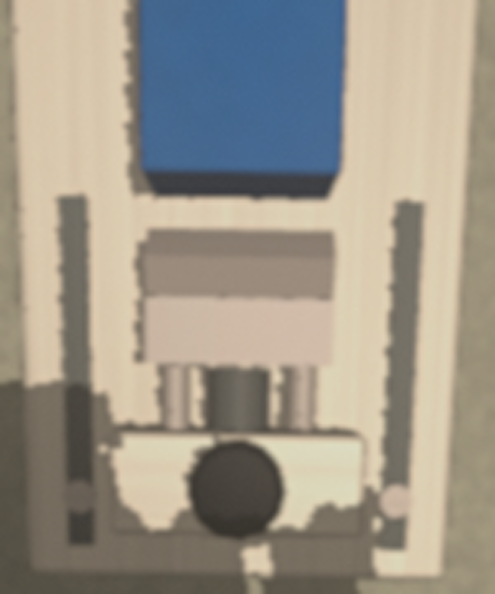

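```bash
python3 - <<'E'
from h import *
c=camfile("w2"); np.set_printoptions(precision=1,suppress=True)
f=lambda x,y,z: onz(c,(239.65+x/3.3,-.35+y/3.3),z)
a={}
for n,p in dict(ftL=(143,172,66),ftR=(341,172,66),footL=(155,197,20),footR=(331,197,20),jeL=(150,232,44),jeR=(332,232,44),jtL=(147,296,56),jtR=(331,296,56),bedL=(33,572,20),bedR=(440,575,20)).items():
    a[n]=f(*p); print(n,a[n])
for n in ["ft","foot","je","jt","bed"]:
    v=a[n+"R"]-a[n+"L"]; print(n,(a[n+"L"]+a[n+"R"])/2,np.linalg.norm(v),np.degrees(np.arctan2(v[1],v[0])))
# blue contour edges and bed side lines for yaw
for yy in (150,500): print(f(20 if yy==150 else 31,yy,20), f(470 if yy==150 else 443,yy,20))
im=cv2.imread("pics/w2.png"); hsv=cv2.cvtColor(im,cv2.COLOR_BGR2HSV)
for r in (5,20,35,48):
    m=np.where((hsv[r,:,0]>95)&(hsv[r,:,0]<125)&(hsv[r,:,1]>100))[0]; m=m[(m>270)&(m<360)]; print(r,onz(c,(m[0]-.5,r),66),onz(c,(m[-1]+.5,r),66))
E
```

```text
ftL [575.2 148.2  66. ]
ftR [623.  138.7  66. ]
footL [574.6 148.6  20. ]
footR [623.9 138.8  20. ]
jeL [572.6 136.9  44. ]
jeR [620.4 127.4  44. ]
jtL [569.1 120.3  56. ]
jtR [616.3 111.   56. ]
bedL [513.9  50.   20. ]
bedR [637.9  24.4  20. ]
ft [599.1 143.4  66. ] 48.734633880520136 -11.226449575423775
foot [599.3 143.7  20. ] 50.25803366161723 -11.227186522063043
je [596.5 132.2  44. ] 48.72643347842957 -11.228231829769468
jt [592.7 115.7  56. ] 48.095158680990146 -11.230185360480574
bed [575.9  37.2  20. ] 126.60030759275618 -11.667438497518754
[539.9 168.1  20. ] [664.6 143.3  20. ]
[518.8  71.8  20. ] [642.3  47.2  20. ]
5 [582.3 181.5  66. ] [629.3 172.1  66. ]
20 [580.  171.1  66. ] [626.7 161.8  66. ]
35 [577.6 160.4  66. ] [624.8 151.   66. ]
48 [576.3 150.9  66. ] [622.3 141.7  66. ]
```

Request:
send_rows:
  commands:
    - [[0.03,0,0],0.006]
    - [[0.065,-0.001,0.005],0.012]
    - [[0.095,-0.002,0.02],0.012]
    - [[0.105,-0.002,0.04],0.012]
    - [[0.105,-0.002,0.06],0.012]
    - [[0.105,-0.002,0.066],0.012]
    - [[0.105,-0.002,0.066],0.012]
    - [[0.105,-0.002,0.066],0.012]

```text
clock: 5.58
eef_pos: [595.7, 127.7, 120.2]
eef_rot: [3.141, -0.0, 1.363]
wrist_force: [-0.0, 0.5, -1.3]
finger_gap: 39.9
```

```bash
python3 - <<'E'
from h import *
im,st=snap("wrist","w3"); print(st["clock"],st["eef_pos"],st["eef_rot"],st["wrist_force"],st["moment"])
im,st=snap("side","s3"); cv2.imwrite("pics/s3c.png",cv2.resize(im[180:340,180:340],None,fx=3.7,fy=3.7,interpolation=cv2.INTER_CUBIC))
E
```

```text
5.5833 [595.7437696  127.70062128 120.23549906] [ 3.14111223e+00 -1.83647716e-04  1.36310279e+00] [-0.02425783  0.52545752 -1.32702753] [-0.01351511 -0.04237282 -0.04640319]
```

View pics/w3.png

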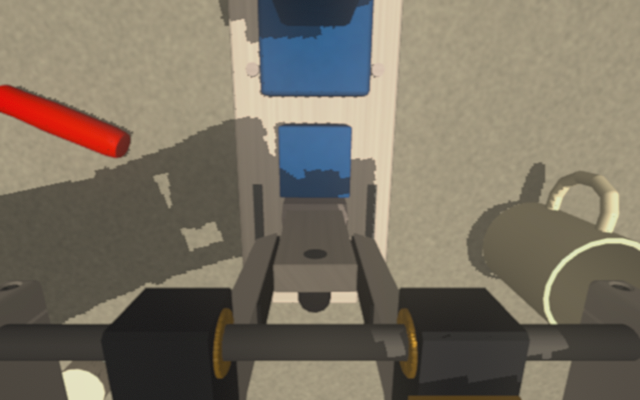

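View pics/s3c.png

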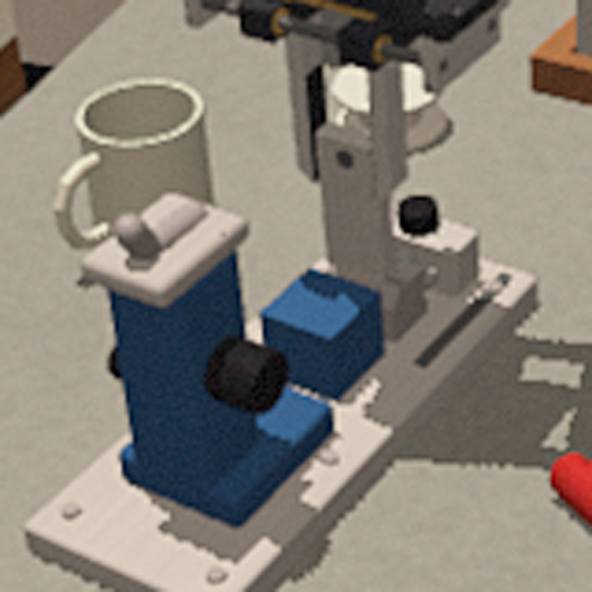

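Request:
send_rows:
  commands:
    - [[0.002,0,0.001],0]
    - [[0.004,0,0.001],0]
    - [[0.005,0,0.001],0]
    - [[0.006,0,0.001],0]
    - [[0.006,0,0.001],0]
    - [[0.007,0,0.001],0]
    - [[0.007,0,0.001],0]
    - [[0.007,0,0.001],0]

```text
clock: 6.35
eef_pos: [596.9, 135.0, 118.4]
eef_rot: [-3.142, 0.0, 1.364]
wrist_force: [0.1, -0.8, -1.4]
finger_gap: 39.9
```

Request:
send_rows:
  commands:
    - [[0,0,0],0]
    - [[0.0005,0,0],0]
    - [[0.0005,0,0],0]
    - [[0.001,0,0],0]
    - [[0.001,0,0],0]
    - [[0.001,0,0],0]
    - [[0.001,0,0],0]
    - [[0.001,0,0],0]

```text
clock: 7.02
eef_pos: [597.1, 136.0, 118.4]
eef_rot: [-3.142, 0.0, 1.364]
wrist_force: [0.3, -0.9, -1.1]
finger_gap: 39.4
```

Request:
send_rows:
  commands:
    - [[0,0,0],0]
    - [[0.0005,0,0],0]
    - [[0.0005,0,0],0]
    - [[0.001,0,0],0]
    - [[0.001,0,0],0]
    - [[0.001,0,0],0]
    - [[0.001,0,0],0]
    - [[0.001,0,0],0]

```text
clock: 7.68
eef_pos: [597.3, 137.0, 118.5]
eef_rot: [-3.142, -0.0, 1.364]
wrist_force: [0.5, 0.5, -1.8]
finger_gap: 39.7
```

```bash
python3 - <<'E'
from h import *
st=manip.read_state(); print(st["wrist_force"],st["moment"])
E
```

```text
[ 0.4551685   0.49161641 -1.81674423] [-0.03734658 -0.04661043 -0.03872686]
```

Request:
send_rows:
  commands:
    - [[0.0005,0,0],0]
    - [[0.001,0,0],0]
    - [[0.001,0,0],0]
    - [[0.0015,0,0],0]
    - [[0.0015,0,0],0]
    - [[0.0015,0,0],0]
    - [[0.0015,0,0],0]
    - [[0.0015,0,0],0]

```text
clock: 8.35
eef_pos: [597.4, 138.1, 118.4]
eef_rot: [-3.141, 0.001, 1.364]
wrist_force: [-3.4, -4.9, 0.5]
finger_gap: 39.5
```

```bash
python3 - <<'E'
from h import *
st=manip.read_state(); print(st["wrist_force"],st["moment"])
im,st=snap("wrist","w4"); cv2.imwrite("pics/w4c.png",cv2.resize(im[110:300,260:370],None,fx=3.1,fy=3.1,interpolation=cv2.INTER_CUBIC))
E
```

```text
[-3.43974138 -4.93837333  0.54087781] [-1.14777593  0.603519   -0.0060694 ]
```

View pics/w4c.png

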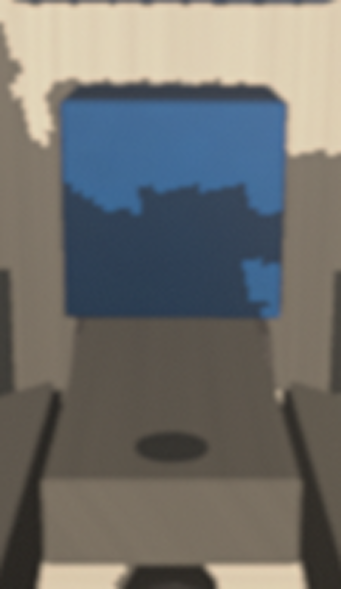

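Request:
send_rows:
  commands:
    - [[-0.0008,0,0],0]
    - [[-0.0008,0,0.002],0]
    - [[-0.0008,0,0.004],0]
    - [[-0.0008,0,0.006],0]
    - [[-0.0008,0,0.008],0]
    - [[-0.0008,0,0.009],0]
    - [[-0.0008,0,0.009],0]
    - [[-0.0008,0,0.009],0]

```text
clock: 9.07
eef_pos: [597.3, 137.7, 109.2]
eef_rot: [-3.141, -0.0, 1.364]
wrist_force: [0.3, -0.6, -1.4]
finger_gap: 40.3
```

Request:
send_rows:
  commands:
    - [[0,0,0.0005],0]
    - [[0,0,0.001],0]
    - [[0,0,0.0015],0]
    - [[0,0,0.002],0]
    - [[0,0,0.002],0]
    - [[0,0,0.002],0]
    - [[0,0,0.002],0]
    - [[0,0,0.002],0]

```text
clock: 9.73
eef_pos: [597.4, 137.7, 107.5]
eef_rot: [3.142, -0.0, 1.364]
wrist_force: [-0.2, -0.9, -1.5]
finger_gap: 40.0
```

Request:
send_rows:
  commands:
    - [[0,0,0.0005],0]
    - [[0,0,0.001],0]
    - [[0,0,0.0015],0]
    - [[0,0,0.002],0]
    - [[0,0,0.002],0]
    - [[0,0,0.002],0]
    - [[0,0,0.002],0]
    - [[0,0,0.002],0]

```text
clock: 10.4
eef_pos: [597.5, 137.7, 105.5]
eef_rot: [3.141, -0.0, 1.364]
wrist_force: [0.3, -1.3, 2.0]
finger_gap: 39.7
```

Request:
send_rows:
  commands:
    - [[0,0,0.0005],0]
    - [[0,0,0.001],0]
    - [[0,0,0.0015],0]
    - [[0,0,0.0015],0]
    - [[0,0,0.0015],0]
    - [[0,0,0.0015],0]
    - [[0,0,0.0015],0]
    - [[0,0,0.0015],0]

```text
clock: 11.07
eef_pos: [597.5, 137.7, 104.0]
eef_rot: [3.141, -0.0, 1.364]
wrist_force: [0.9, -1.9, 3.4]
finger_gap: 39.9
```

Request:
send_rows:
  commands:
    - [[0,0,0.0005],0]
    - [[0,0,0.001],0]
    - [[0,0,0.0015],0]
    - [[0,0,0.0015],0]
    - [[0,0,0.0015],0]
    - [[0,0,0.0015],0]
    - [[0,0,0.0015],0]
    - [[0,0,0.0015],0]

```text
clock: 11.73
eef_pos: [597.5, 137.6, 102.5]
eef_rot: [3.141, -0.0, 1.364]
wrist_force: [-0.1, -1.1, 5.6]
finger_gap: 39.9
```

Request:
send_rows:
  commands:
    - [[0,0,0.0005],0]
    - [[0,0,0.001],0]
    - [[0,0,0.0015],0]
    - [[0,0,0.0015],0]
    - [[0,0,0.0015],0]
    - [[0,0,0.0015],0]
    - [[0,0,0.0015],0]
    - [[0,0,0.0015],0]

```text
clock: 12.4
eef_pos: [597.5, 137.6, 101.2]
eef_rot: [3.141, -0.0, 1.364]
wrist_force: [-0.9, -1.0, 6.7]
finger_gap: 39.6
```

Request:
send_rows:
  commands:
    - [[0,0,0.0005],0]
    - [[0,0,0.001],0]
    - [[0,0,0.0015],0]
    - [[0,0,0.0015],0]
    - [[0,0,0.0015],0]
    - [[0,0,0.0015],0]
    - [[0,0,0.0015],0]
    - [[0,0,0.0015],0]

```text
clock: 13.07
eef_pos: [597.4, 137.6, 99.4]
eef_rot: [-3.142, 0.0, 1.364]
wrist_force: [1.8, -2.2, 3.7]
finger_gap: 40.0
```

```bash
python3 - <<'E'
from h import *
im,st=snap("side","s5"); cv2.imwrite("pics/s5c.png",cv2.resize(im[180:340,180:340],None,fx=3.7,fy=3.7,interpolation=cv2.INTER_CUBIC))
E
```

```text
(no output)
```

View pics/s5c.png

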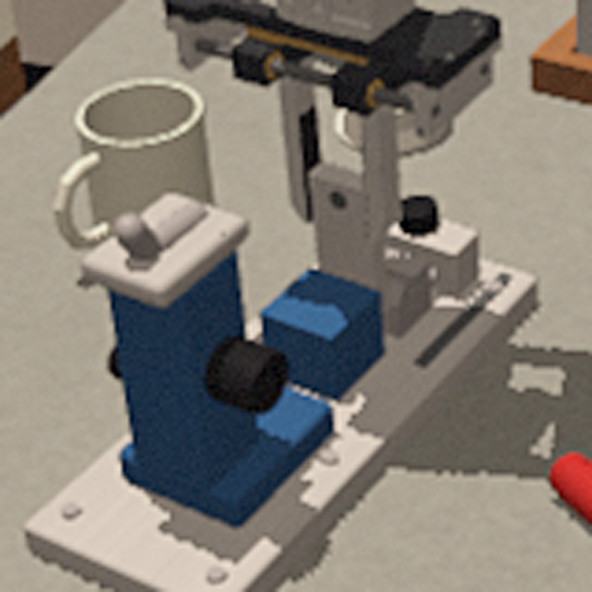

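Request:
send_rows:
  commands:
    - [[0,0,0.001],0]
    - [[0,0,0.002],0]
    - [[0,0,0.003],0]
    - [[0,0,0.004],0]
    - [[0,0,0.005],0]
    - [[0,0,0.005],0]
    - [[0,0,0.005],0]
    - [[0,0,0.005],0]

```text
clock: 13.78
eef_pos: [597.5, 137.6, 94.7]
eef_rot: [3.141, -0.0, 1.364]
wrist_force: [-0.4, -2.1, 6.0]
finger_gap: 39.5
```

Request:
send_rows:
  commands:
    - [[0,0,0.001],0]
    - [[0,0,0.002],0]
    - [[0,0,0.003],0]
    - [[0,0,0.004],0]
    - [[0,0,0.005],0]
    - [[0,0,0.006],0]
    - [[0,0,0.006],0]
    - [[0,0,0.006],0]

```text
clock: 14.45
eef_pos: [597.8, 137.4, 89.3]
eef_rot: [3.14, -0.0, 1.364]
wrist_force: [-1.1, -2.2, 9.7]
finger_gap: 39.7
```

Request:
send_rows:
  commands:
    - [[0,0,0.001],0]
    - [[0,0,0.002],0]
    - [[0,0,0.003],0]
    - [[0,0,0.004],0]
    - [[0,0,0.005],0]
    - [[0,0,0.006],0]
    - [[0,0,0.006],0]
    - [[0,0,0.006],0]

```text
clock: 15.12
eef_pos: [598.1, 137.4, 83.6]
eef_rot: [3.14, -0.0, 1.363]
wrist_force: [0.3, -4.9, 12.7]
finger_gap: 39.8
```

Request:
send_rows:
  commands:
    - [[-0.0003,0,0],0]
    - [[-0.0006,0,0],0]
    - [[-0.0006,0,0],0]
    - [[-0.0006,0,0],0]
    - [[-0.0006,0,0],0]
    - [[-0.0006,0,0],0]
    - [[-0.0006,0,0],0]
    - [[-0.0006,0,0],0]

```text
clock: 15.78
eef_pos: [598.0, 137.3, 83.4]
eef_rot: [3.14, -0.001, 1.364]
wrist_force: [1.4, -0.7, 8.7]
finger_gap: 39.6
```

```bash
python3 - <<'E'
from h import *
st=manip.read_state(); print(st["wrist_force"],st["moment"])
im,st=snap("side","s6"); cv2.imwrite("pics/s6c.png",cv2.resize(im[180:340,180:340],None,fx=3.7,fy=3.7,interpolation=cv2.INTER_CUBIC))
im,st=snap("wrist","w6"); cv2.imwrite("pics/w6c.png",cv2.resize(im[110:300,260:370],None,fx=3.1,fy=3.1,interpolation=cv2.INTER_CUBIC))
E
```

```text
[ 1.37480946 -0.69716049  8.70756821] [ 0.10638537 -0.45272531 -0.20234821]
```

View pics/s6c.png

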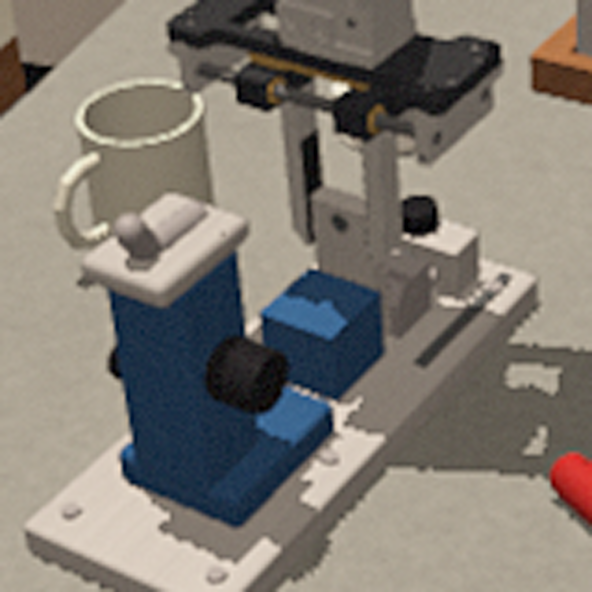

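View pics/w6c.png

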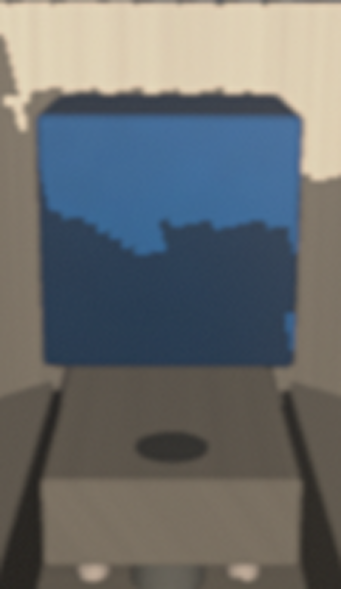

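Request:
send_rows:
  commands:
    - [[-0.0002,0,0.0005],0]
    - [[-0.0002,0,0.001],0]
    - [[-0.0002,0,0.0015],0]
    - [[-0.0002,0,0.002],0]
    - [[-0.0002,0,0.0025],0]
    - [[-0.0002,0,0.0025],0]
    - [[-0.0002,0,0.0025],0]
    - [[-0.0002,0,0.0025],0]

```text
clock: 16.55
eef_pos: [597.7, 137.3, 80.5]
eef_rot: [3.14, -0.001, 1.364]
wrist_force: [1.2, 1.1, 7.0]
finger_gap: 39.9
```

Request:
send_rows:
  commands:
    - [[0,0,0.0005],0]
    - [[0,0,0.001],0]
    - [[0,0,0.0015],0]
    - [[0,0,0.002],0]
    - [[0,0,0.002],0]
    - [[0,0,0.002],0]
    - [[0,0,0.002],0]
    - [[0,0,0.002],0]

```text
clock: 17.22
eef_pos: [597.7, 137.3, 78.5]
eef_rot: [3.141, -0.001, 1.364]
wrist_force: [0.4, 0.8, 6.8]
finger_gap: 39.7
```

Request:
send_rows:
  commands:
    - [[0,0,0.0003],0]
    - [[0,0,0.0006],0]
    - [[0,0,0.001],0]
    - [[0,0,0.001],0]
    - [[0,0,0.001],0]
    - [[0,0,0.001],0]
    - [[0,0,0.001],0]
    - [[0,0,0.001],0]

```text
clock: 17.88
eef_pos: [597.7, 137.3, 77.5]
eef_rot: [3.14, -0.001, 1.364]
wrist_force: [0.8, 1.8, 7.2]
finger_gap: 39.5
```

Request:
send_rows:
  commands:
    - [[0,0,0.0003],0]
    - [[0,0,0.0006],0]
    - [[0,0,0.001],0]
    - [[0,0,0.001],0]
    - [[0,0,0.001],0]
    - [[0,0,0.001],0]
    - [[0,0,0.001],0]
    - [[0,0,0.001],0]

```text
clock: 18.55
eef_pos: [597.7, 137.3, 77.3]
eef_rot: [3.14, -0.001, 1.364]
wrist_force: [-3.0, 0.5, 14.5]
finger_gap: 39.7
```

Request:
send_rows:
  commands:
    - [[0,0,-0.0005],0]
    - [[0,0,-0.001],0]
    - [[0,0,-0.001],0]
    - [[0,0,-0.001],0]
    - [[0,0,-0.001],0]
    - [[0,0,-0.001],0]
    - [[0,0,-0.001],0]
    - [[0,0,-0.001],0]

```text
clock: 19.22
eef_pos: [597.6, 137.3, 77.3]
eef_rot: [3.141, -0.001, 1.364]
wrist_force: [2.3, 0.9, 5.3]
finger_gap: 40.3
```

Request:
send_rows:
  commands:
    - [[0,0,0],0]
    - [[0,0,0],0]
    - [[0,0,0],0]
    - [[0,0,0],0]
    - [[0,0,0],0]
    - [[0,0,0],0]
    - [[0,0,0],0]
    - [[0,0,0],0]
  hand: -0.5

```text
clock: 19.88
eef_pos: [597.2, 136.8, 76.9]
eef_rot: [-3.141, 0.0, 1.364]
wrist_force: [0.3, -0.3, 1.0]
finger_gap: 70.3
```

Request:
send_rows:
  commands:
    - [[0,0,0],0]
    - [[0,0,-0.01],0]
    - [[0,0,-0.04],0]
    - [[0,0,-0.07],0]
    - [[-0.02,0,-0.1],0]
    - [[-0.04,0,-0.1],0]
    - [[-0.04,0,-0.1],0]
    - [[-0.04,0,-0.1],0]

```text
clock: 20.55
eef_pos: [589.0, 97.3, 177.6]
eef_rot: [3.141, -0.0, 1.362]
wrist_force: [-0.1, 0.3, -0.4]
finger_gap: 70.5
```

```bash
python3 - <<'E'
from h import *
im,st=snap("wrist","w7"); print(st["eef_pos"]);cv2.imwrite("pics/w7c.png",cv2.resize(im[60:270,230:400],None,fx=2.8,fy=2.8,interpolation=cv2.INTER_CUBIC))
im,st=snap("side","s7"); cv2.imwrite("pics/s7c.png",cv2.resize(im[200:340,180:340],None,fx=4,fy=4,interpolation=cv2.INTER_CUBIC))
E
```

```text
[589.02780161  97.29618599 177.6438581 ]
```

View pics/w7c.png

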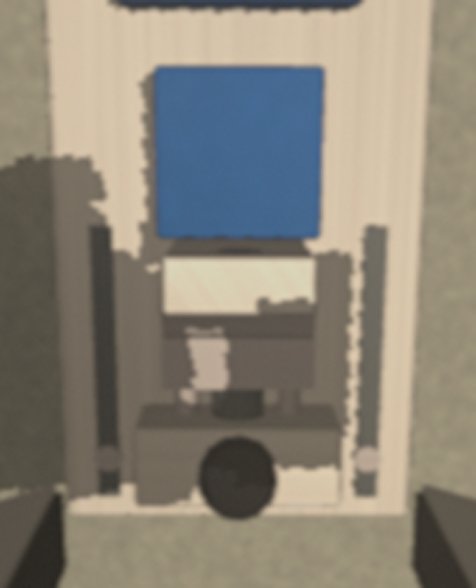

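View pics/s7c.png

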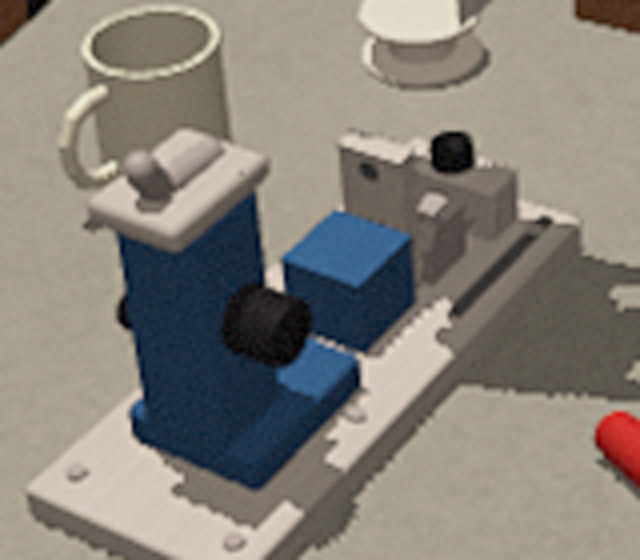

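```bash
python3 - <<'E'
from h import *
np.set_printoptions(precision=2,suppress=True)
c2=camfile("w2");c7=camfile("w7"); y=np.radians(78.0); ey=np.array([np.cos(y),np.sin(y)]); ex=np.array([ey[1],-ey[0]])
O=np.array([599.2,143.5])
mc=lambda P:np.array([(P[:2]-O)@ex,(P[:2]-O)@ey])
f2=lambda x,y,z: mc(onz(c2,(239.65+x/3.3,-.35+y/3.3),z)); f7=lambda x,y,z: mc(onz(c7,(229.65+x/2.8,59.65+y/2.8),z))
print("fence top front w2",f2(242,172,66),"w7",f7(238,237,66))
print("jaw top front",f2(239,296,56),f7(239,335,56)," rear",f2(239,362,56),f7(239,388,56))
print("carriage front top (z~?50)",f2(239,433,50),f7(239,407,50), f2(239,433,60),f7(239,407,60))
q=[f7(x,yy,110) for x,yy in [(164,257),(315,257),(315,313),(164,313)]]; print(q,np.mean(q,0))
E
```

```text
fence top front w2 [-0.06 -0.07] w7 [-0.51  0.34]
jaw top front [ -0.55 -28.59] [ -0.16 -31.87]  rear [ -0.36 -45.24] [ -0.14 -49.48]
carriage front top (z~?50) [ -0.19 -64.08] [ -0.12 -57.63] [ -0.13 -63.47] [ -0.14 -54.8 ]
[array([-19.64,  -0.41]), array([19.35, -0.38]), array([ 19.67, -15.02]), array([-19.93, -15.04])] [-0.14 -7.71]
```

```bash
python3 - <<'E'
from h import *
im=cv2.imread("pics/s7.png"); cv2.imwrite("pics/s7d.png",cv2.resize(im[225:290,245:325],None,fx=9,fy=9,interpolation=cv2.INTER_CUBIC))
c=cam("side"); K=c
for n,(x,y,z) in dict(topL=(-20,0,110),topR=(20,0,110),backL=(-20,-15,110),backR=(20,-15,110),fL=(-25,0,66),fR=(25,0,66),fbR=(25,50,66),fbL=(-25,50,66)).items():
    a=np.radians(78);ey=np.array([np.cos(a),np.sin(a)]);ex=np.array([ey[1],-ey[0]]);P=np.array([599.2,143.6])+x*ex+y*ey
    p=proj(c,[*P,z]); print(n,((p-[245,225])*9+4).round(0))
E
```

```text
topL [310. 139.]
topR [167.  93.]
backL [346. 106.]
backR [204.  61.]
fL [339. 300.]
fR [164. 240.]
fbR [ 39. 353.]
fbL [217. 417.]
```

View pics/s7d.png

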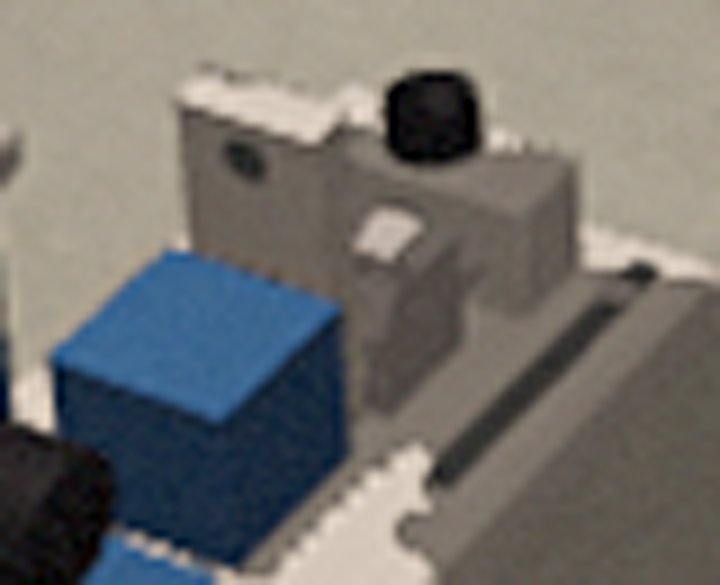

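```bash
python3 -c "
from cell import manip
s=manip.read_state();print(s['clock'],s['wrist_force'],s['qd'].round(3));print(manip.sign_off())"
```

```text
20.65 [-0.04885914  0.04786189 -0.14074283] [ 0.009  0.009 -0.002 -0.    -0.002 -0.004]
the job is handed in; nothing more can be done
None
```

The 15 mm (mid) spacer is the snug one. I left it in the gap and handed the job in at about 21 s. It was the only spacer I tried; the thin and thick ones never left their slots in the wooden rack.

**How it fitted:** I took the mid spacer from the rack, found the fence by light touch and slid the spacer down it. It met the jaw's lead-in at about the height I expected, and the jaw gave way. It stopped on the bed at the height expected from the grip.

**Last checks:**
- **Wrist camera:** the spacer is 0.1 mm from mid-fence. Its fence-side face is within 0.7 mm of the fence face, and its thickness measures 14.6 mm. The jaw is pushed back about 3 to 4 mm.
- **Side camera:** the spacer's top edge is within about 1 mm of where a fully seated one should be.
- **Gripper:** it was open, clear of everything and unloaded at hand-in.

**What disagreed:**
- **Sliding force:** partway down it rose to about 14 N, above the 12 N given for a snug fit. It was binding because I was pressing it against the fence. After I backed off 0.6 mm it slid the rest of the way at about 8 N. The final seating press on the bed was about 15 N.
- **Fence position:** the touch put the fence about 2 mm further back than the first camera estimate, so I went by the touch.

I did not take a fresh picture of the rack or the bystanders at the end; nothing suggested that they had moved.

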